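Close the draft shield and tare the balance touch-free

ROBOT

A 7-joint arm with a two-finger parallel gripper is mounted at the origin on the work surface. World frame = base frame: x ahead of the robot, y to its left, z up, the work surface at z = 0. Lengths are in m, angles in rad, forces in N, time in s.
With the tool pointing down it reaches from about 0.35 to 0.9 m from the base axis. Payload 19.9 kg.
Tool frame: the origin (TCP) lies between the finger pads; the fingertips stand 19 mm ahead of it and the grasp point (between the pads) is the TCP; z points along the fingers, y is the line along which they close (so a half turn about z gives the same grasp; the last joint's range is limited). The gripper opens to 94 mm and grips with 3 to 60 N. Pads are 16 mm wide; open, the fingers measure 119 mm over their backs; the gripper's body (75 mm by 177 mm) begins 78 mm behind the grasp point.
Start: joints at [-1.349, 0.417, -0.01, 1.614, 0.005, 1.111, -0.053], TCP at [0.162, 0.604, 0.224] pointing down, gripper open.
Joint ranges: [-2.81, 2.81], [-0.39, 2.02], [-1.27, 1.25], [0.06, 2.57], [-1.19, 4.33], [0.19, 2], [-2.82, 2.82]. Speed limits (rad/s): [1.89, 1.89, 2.39, 2.39, 3.01, 3.01, 3.01].

INTERFACE

Orientations are given as a 3x3 rotation matrix whose columns are the frame's x, y, z axes.
In Python, from rig import robot gives the robot as it stands. Calls block until the motion is done:
- robot.move_ptp(position, orientation): joint-space move of the TCP to a pose.
- robot.move_linear(position, velocity=0.15, frame=None, threshold=None): straight line of the TCP; frame=None keeps the orientation; velocity is the mean speed in m/s. With threshold (N) it stops when the force on the tool has changed by that much, and returns True; else False.
- robot.goto_joints(angles): joint-space move.
- robot.gripper_to(opening): finger opening in m; the grip force is fixed at half the most; returns when the fingers have stopped.
- robot.pause(seconds).
- robot.ik(position, orientation): joint angles nearest the present ones, or None.
- robot.get_state(): the state.
- robot.grab_frame(name): name is "scene" or "top"; returns the picture (384x512x3 uint8, red, green, blue); there is no depth.
- robot.camera_info(name): a dict with "fx", "fy", "cx", "cy" (pixels), "rvec" (rotation vector, rad) and "tvec" (3), from world to camera coordinates, as OpenCV has them. Camera axes: x right, y down, z forward; pixel columns grow to the right and rows downward; lengths in m; the calibration is good to about 2 mm. A picture is of the moment at which its call begins. camera_info takes no time and is no camera call.
A pose or a line that the arm cannot do raises robot.PlanningError and nothing moves.
- robot.sign_off(): hands the job in; it is judged then, once.
The state is a dict: "time": time; "qpos": joint angles; "joint_vel": joint speeds; "effort": joint torques, N m; "ee_pos": TCP position; "tool_rot": TCP orientation; "force": force on the tool from outside, world axes, zero at the start; "moment": the same for the moment, N m; "opening": finger opening in m; "grasp_force": force on a finger pad.
Only numpy, scipy, OpenCV 4.12 (cv2) and the standard library are available. Lean on these libraries where they do the work, as an engineer would, in place of code of your own. Each camera call takes 0.05 s, during which the arm holds its last target. There are 200 camera calls.

TASK

An empty crucible stands on the pan of the balance with the glass draft shield. Using the fingertips in its finger pull, gently slide the shield's glass top fully shut, then tare that balance with its touch-free sensor: point down at the left-hand sensor eye of its front panel (left as seen by the operator facing the front) from two to three centimetres above, hold still there for two seconds without touching the balance, and then take the hand at least 15 cm away from the eye. Touch, shift or lift nothing else, never touch the front panel, and keep the hand off the other sensor eyes of both balances.

Things in the scene. Friction and masses are not known exactly. Their poses are not given: they have to be found in the camera images.
- shield_balance: White balance with the glass draft shield, 278 mm deep, 200 mm wide, fixed. Origin: centre of its underside, on the bench. x axis from its front (operator's and robot's side) to its back, y to the operator's left, z up. Shield: x -31 to 131 mm, y -83 to 83 mm, top at 161 mm (edge strips 163). Sloping front panel: x -140 to -35 mm, surface 40 mm high at the front, 62 mm at the rear.
- shield_top (a joint): Sliding glass top of the shield. Value: how far it is open, in m: 0 fully shut, 0.085 wide open (stops at both ends). It opens along the balance's +x (to its back) and is shut by pushing along -x, to the front. It slides stiffly (about 1.5 N plus 4 N per m/s, no spring), stays where it is left and cannot be lifted off.
- finger_pull (a point): Centre of the mouth of the finger pull, a grey plastic cup let into the glass top: inside 44 mm along the balance's x, 90 mm along y, 16 mm deep below this point, walls 3 mm thick, rim 1 mm above this point. Moves with the top; axes as the balance. Top shut: it lies at x 5, y 0, z 161 mm of the balance. Two shut fingers fit in; push its front wall from inside.
- front_panel: Front panel of the shield balance (white rim, grey foil, display, four keys, two sensor eyes). Origin and axes are those of the balance.
- left_eye (a point): The tare sensor eye of the shield balance: round dark window 19 mm across in a white ring, at the operator's left (+y) end of its front panel, 72 mm from the panel's mid-line, beside the display. The point is the middle of the window's surface; axes as the balance (z up).
- right_eye (a point): The other sensor eye of the shield balance, alike, at the right (-y) end of the panel. Not to be set off.
- open_balance: The second balance, same housing and front panel but no shield and a large square steel pan, 165 by 175 mm, top at 83 mm. Origin and axes as for the first. Leave alone.
- open_left_eye (a point): Left sensor eye of the open balance. Not to be set off.
- open_right_eye (a point): Right sensor eye of the open balance. Not to be set off.
- crucible_mid (a point): White porcelain crucible, 42 mm across the rim, 34 mm high, on the pan inside the shield; half-way up. Leave alone.
- dish_mid (a point): Small aluminium dish, 70 mm across, 18 mm high, on the pan of the open balance; half-way up. Leave alone.
- wash_bottle_mid (a point): White wash bottle, 70 mm across, 165 mm high and 200 mm with its bent spout, between the balances at the back; 80 mm up. Leave alone.
- sample_ring_mid (a point): Grey-beige ceramic ring, 42 mm across, 18 mm high, between the balances; half-way up. Leave alone.
- sample_spool_mid (a point): Grey-beige ceramic spool, 34 mm across, 34 mm high, between the balances; half-way up. Leave alone.
- marker_mid (a point): White marker pen with black cap, 130 mm long, 15 mm thick, lying between the balances at the front. Leave alone.
- spatula_mid (a point): Flat steel spatula, 150 mm long, 4 mm thick, lying outside the right-hand balance. Leave alone.
- jar_mid (a point): Amber jar with black lid, 56 mm across, 75 mm high, outside the left-hand balance; half-way up. Leave alone.

How it is judged:
By the outcome, as a careful person would: the job done as asked, in the order asked, and still so for the second after the job is handed in, with the robot touching nothing.
It also fails if it takes over 51 s, if anything falls off the work surface, if the arm or the gripper's body presses on something with over 40 N, if the wrist force passes 120 N, or if a joint passes its speed limit or range.

## Working session

There is one attempt and no reset: what is moved stays moved. The work goes in short steps, each a Python script; the robot and the scene stay as the last script left them, time stands still between calls to the robot, and variables do not carry over. Pictures are saved under pics/ and viewed, at most 10 in all, crops included, and the job is handed in when it is done.

```bash
mkdir -p pics; ls
python3 - <<'E'
from rig import robot
import cv2
for n in("scene","top"):
    im=robot.grab_frame(n); cv2.imwrite(f"pics/{n}0.png",im[:,:,::-1]); 
    cv2.imwrite(f"pics/{n}0b.png",cv2.resize(im[:,:,::-1],(800,600),interpolation=cv2.INTER_CUBIC))
    print(robot.camera_info(n))
s=robot.get_state();print(s["time"],s["opening"],s["tool_rot"],s["force"])
E
```

```text
pics
{'fx': 476.9468324678064, 'fy': 476.9468324678064, 'cx': 254.40420736478683, 'cy': 184.44200383926778, 'rvec': array([ 0.80292382,  2.72529243, -0.8668722 ]), 'tvec': array([ 0.4981332 , -0.1879719 ,  1.90627024])}
{'fx': 366.6511552265132, 'fy': 366.6511552265132, 'cx': 261.2138194443732, 'cy': 188.6270958389251, 'rvec': array([ 2.10425554, -2.15978886,  0.16944055]), 'tvec': array([0.01798374, 0.59207046, 1.0609799 ])}
0.1 0.09381445119613444 [[-9.65664212e-01  2.59793355e-01 -2.05999712e-04]
 [ 2.59793424e-01  9.65663613e-01 -1.07864418e-03]
 [-8.12981631e-05 -1.09512545e-03 -9.99999397e-01]] [-0.55228531  0.81956343  0.16355382]
```

View pics/scene0b.png

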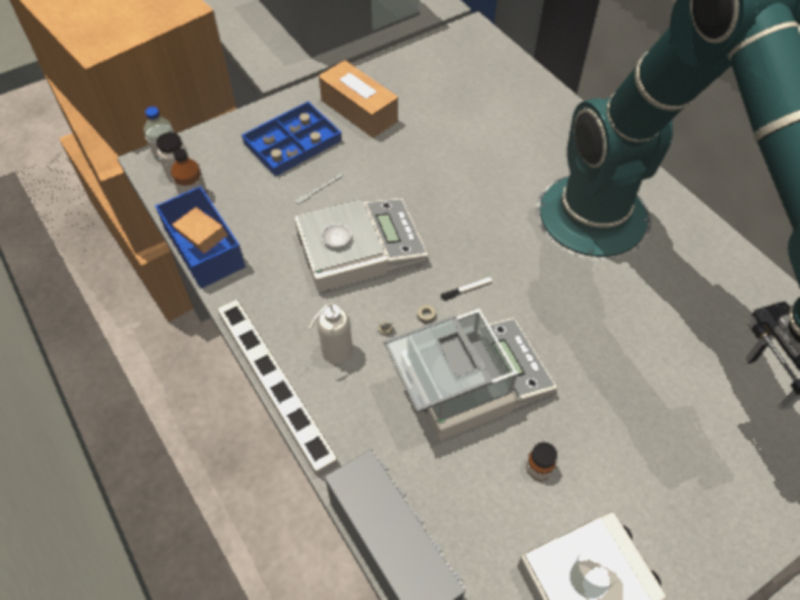

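View pics/top0b.png

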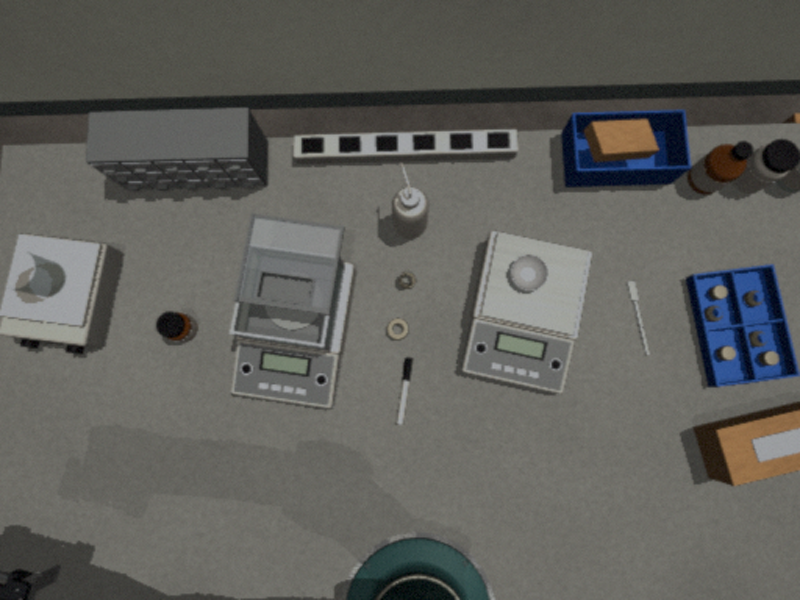

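The scene view shows the shield balance around (470,370) of the 800x600 image. In the top view it is at (290,310), with its left eye near (246,369), its right eye near (321,379) and the finger pull near (287,289). I'll zoom in on both.

Run:
```python
import cv2,numpy as np
t=cv2.imread("pics/top0.png")[134:264,140:240]; s=cv2.imread("pics/scene0.png")[190:285,245:360]
t=cv2.resize(t,None,fx=4.6,fy=4.6,interpolation=cv2.INTER_CUBIC); s=cv2.resize(s,None,fx=5,fy=5,interpolation=cv2.INTER_CUBIC)
cv2.imwrite("pics/tc.png",cv2.convertScaleAbs(t,alpha=1.5)); cv2.imwrite("pics/sc.png",s)
```

```text
(no output)
```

View pics/tc.png

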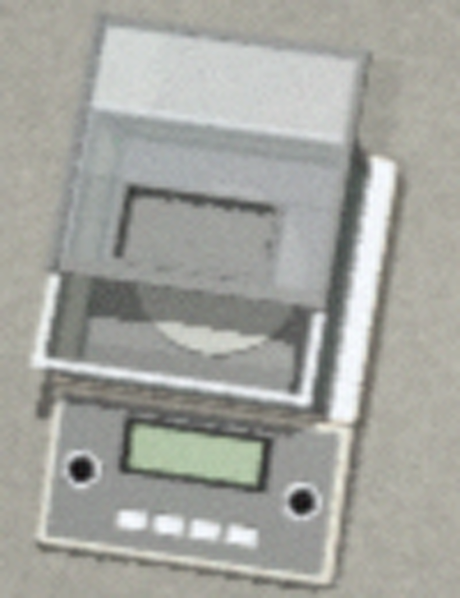

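View pics/sc.png

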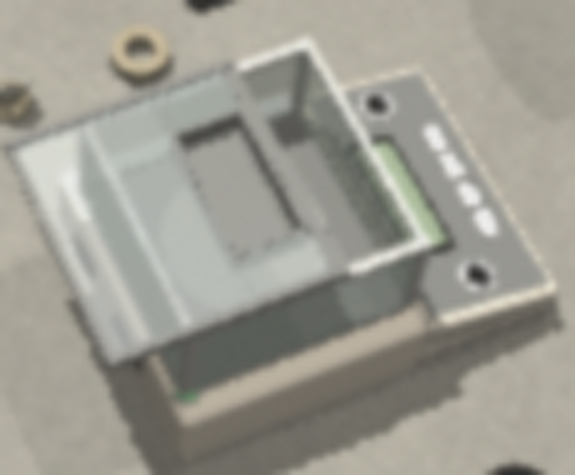

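The top crop shows the left eye at (82,468), the right eye at (302,501), and the pull mouth with corners (130,185), (280,205), (268,275) and (118,258). The scene crop shows the left eye at (477,275), the right eye at (377,103), and the pull mouth around (240,186). Next I'll triangulate these.

```bash
cat > h.py <<'E'
import cv2,numpy as np
from rig import robot
def cam(n):
    c=robot.camera_info(n); K=np.array([[c["fx"],0,c["cx"]],[0,c["fy"],c["cy"]],[0,0,1]])
    R=cv2.Rodrigues(c["rvec"])[0]; return K,R,np.asarray(c["tvec"]).reshape(3)
def onplane(n,uv,z):
    K,R,t=cam(n); C=-R.T@t; d=R.T@np.linalg.solve(K,[uv[0],uv[1],1]); return C+d*(z-C[2])/d[2]
def tri(a,b):
    P=[K@np.c_[R,t] for K,R,t in (cam("top"),cam("scene"))]
    X=cv2.triangulatePoints(P[0],P[1],np.array(a,float).reshape(2,1),np.array(b,float).reshape(2,1))[:,0]; return X[:3]/X[3]
def proj(n,X):
    K,R,t=cam(n); p=K@(R@np.asarray(X)+t); return p[:2]/p[2]
def dark(im,c,r=5):
    g=cv2.cvtColor(im,cv2.COLOR_BGR2GRAY).astype(float); y0,x0=int(round(c[1]))-r,int(round(c[0]))-r
    p=g[y0:y0+2*r+1,x0:x0+2*r+1]; w=np.clip(90-p,0,None); yy,xx=np.mgrid[:2*r+1,:2*r+1]
    return np.array([x0+(w*xx).sum()/w.sum(),y0+(w*yy).sum()/w.sum()])
tc=lambda u,v:np.array([(u+.5)/4.6-.5+140,(v+.5)/4.6-.5+134])
sc=lambda u,v:np.array([(u+.5)/5-.5+245,(v+.5)/5-.5+190])
E
python3 - <<'E'
from h import *
np.set_printoptions(precision=4,suppress=True)
T=cv2.imread("pics/top0.png");S=cv2.imread("pics/scene0.png")
e={}
for n,a,b in(("L",tc(82,468),sc(477,275)),("R",tc(302,501),sc(377,103))):
    da,db=dark(T,a,3),dark(S,b,3); e[n]=tri(da,db)
    print(n,a,da,b,db,e[n],"plane",onplane("top",da,.053),onplane("scene",db,.053))
yv=e["L"]-e["R"];print(np.linalg.norm(yv),np.degrees(np.arctan2(-yv[0],yv[1])))
print("strip FL",onplane("top",tc(36,367),.163),"FR",onplane("top",tc(312,405),.163), "scene FL",onplane("scene",sc(422,242),.163),"FR",onplane("scene",sc(308,38),.163))
tp=[(130,185),(280,205),(268,275),(118,258)]; sp=[(240,255),(180,135),(240,118),(300,228)]
for p in tp: print("pull top",onplane("top",tc(*p),.161))
for p in sp: print("pull scene",onplane("scene",sc(*p),.161))
print("glass front top",onplane("top",tc(52,270),.161),onplane("top",tc(325,308),.161))
E
```

```text
L [157.4348 235.3478] [157.1305 235.6408] [340.  244.6] [340.0149 244.5224] [0.4595 0.3125 0.0566] plane [0.4589 0.3142 0.053 ] [0.4583 0.311  0.053 ]
R [205.2609 242.5217] [205.1031 242.7229] [320.  210.2] [319.7065 210.4457] [0.435 0.171 0.056] plane [0.4345 0.172  0.053 ] [0.434  0.1694 0.053 ]
0.14363975024106237 -9.789742621708193
strip FL [0.514  0.3097 0.163 ] FR [0.4876 0.1482 0.163 ] scene FL [0.523  0.3125 0.163 ] FR [0.4924 0.1538 0.163 ]
pull top [0.6217 0.2569 0.161 ]
pull top [0.6071 0.1674 0.161 ]
pull top [0.5652 0.1744 0.161 ]
pull top [0.5777 0.2633 0.161 ]
pull scene [0.6209 0.2587 0.161 ]
pull scene [0.603  0.1684 0.161 ]
pull scene [0.5639 0.1786 0.161 ]
pull scene [0.5791 0.2634 0.161 ]
glass front top [0.5716 0.3023 0.161 ] [0.5446 0.1408 0.161 ]
```

```bash
cat >> h.py <<'E'
a=np.radians(9.5); BX=np.array([np.cos(a),-np.sin(a),0]); BY=np.array([np.sin(a),np.cos(a),0])
ROT=np.c_[np.cross(BY,[0,0,-1.]),BY,[0,0,-1.]]
PULL=np.array([.5922,.2160,.161])
E
python3 - <<'E'
from h import *
np.set_printoptions(precision=4,suppress=True)
fl,fr=onplane("top",tc(37,544),.04),onplane("top",tc(331,583),.04)
print("panel front width",np.linalg.norm(fl-fr),"yaw",np.degrees(np.arctan2(fl[0]-fr[0],fl[1]-fr[1])))
for px in([157.13,235.64],[205.10,242.72]):
    z=.05
    for _ in range(5):
        e=onplane("top",px,z); x=(e-fl)@BX-.139; z=.04+(x+.14)*22/105
    print("eye by top + slope",e,x,z)
robot.gripper_to(0.0)
p=robot.get_state()["ee_pos"]; robot.move_linear([p[0],p[1],.33],velocity=.2)
c=PULL+0; c[2]=.30
robot.move_ptp(c,ROT); s=robot.get_state(); print(s["time"],s["ee_pos"],s["opening"],s["force"])
for n in("scene","top"):
    im=robot.grab_frame(n)[:,:,::-1]; cv2.imwrite(f"pics/{n}1.png",im)
E
```

```text
panel front width 0.1925319609543205 yaw 8.827298139696234
eye by top + slope [0.459  0.3148 0.0509] -0.08786947673032047 0.050922585827932854
eye by top + slope [0.4345 0.1724 0.0508] -0.08844372744990397 0.05080226662954393
4.275 [0.5918 0.2171 0.2999] 0.0004504421681282346 [-0.8711  0.1845  0.8971]
```

Run:
```python
from h import *
np.set_printoptions(precision=4,suppress=True)
c=PULL.copy(); c[2]=.21; robot.move_linear(c,velocity=.12)
c[2]=.1705; print("down hit",robot.move_linear(c,velocity=.04,threshold=3))
s=robot.get_state(); print(s["time"],s["ee_pos"],s["force"])
for n in("scene","top"): cv2.imwrite(f"pics/{n}2.png",robot.grab_frame(n)[:,:,::-1])
T=cv2.resize(cv2.imread("pics/top2.png")[134:264,140:240],(385,500),interpolation=cv2.INTER_CUBIC)
S=cv2.resize(cv2.imread("pics/scene2.png")[190:285,245:360],(415,500)[:2],interpolation=cv2.INTER_CUBIC)
cv2.imwrite("pics/c2.png",np.hstack([T,S]))
```

```text
down hit False
6.4083 [0.5923 0.216  0.1708] [-0.2064 -0.641  -0.09  ]
```

View pics/c2.png

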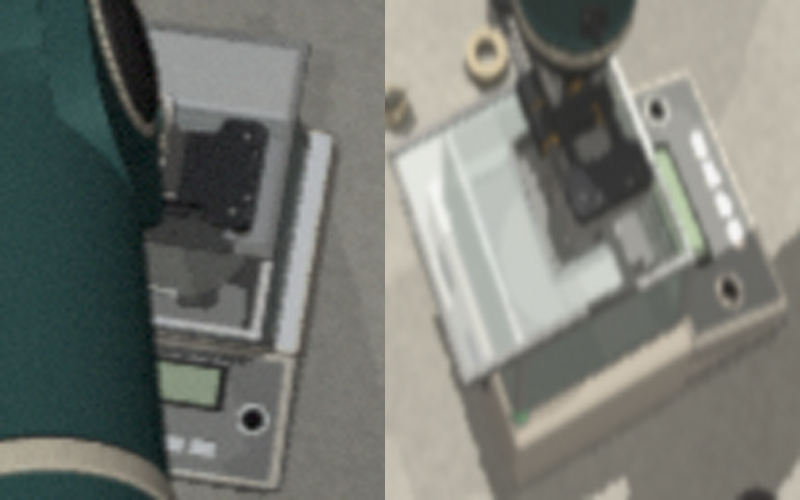

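The picture shows the closed fingers inside the pull (scene half, around (575,215)) with no contact force, so I'll push it shut.

Run:
```python
from h import *
np.set_printoptions(precision=4,suppress=True)
p0=PULL.copy(); p0[2]=.1705
for i in range(3):
    hit=robot.move_linear(p0-BX*.095,velocity=.03,threshold=5)
    s=robot.get_state(); print(hit,s["time"],(s["ee_pos"]-p0)@BX,(s["ee_pos"]-p0)@BY,s["force"]@BX)
    if not hit or (s["ee_pos"]-p0)@BX<-.055: break
```

```text
True 8.55 -0.06712726265660941 6.2306990115301615e-06 3.1785071970889756
```

Run:
```python
from h import *
np.set_printoptions(precision=4,suppress=True)
p0=PULL.copy(); p0[2]=.1705
q=robot.get_state()["ee_pos"]; q[2]=.1705
hit=robot.move_linear(q-BX*.006,velocity=.01,threshold=7)
s=robot.get_state(); print(hit,s["time"],(s["ee_pos"]-p0)@BX,s["force"]@BX)
q=s["ee_pos"]+BX*.012; q[2]=.1705; robot.move_linear(q,velocity=.04)
q[2]=.30; robot.move_linear(q,velocity=.15)
s=robot.get_state(); print(s["time"],s["ee_pos"],s["force"])
L=np.array([.4587,.3135,.30]); robot.move_ptp(L,ROT)
s=robot.get_state(); print(s["time"],s["ee_pos"])
for n in("scene","top"): cv2.imwrite(f"pics/{n}3.png",robot.grab_frame(n)[:,:,::-1])
T=cv2.resize(cv2.imread("pics/top3.png")[134:264,140:240],(385,500),interpolation=cv2.INTER_CUBIC)
S=cv2.resize(cv2.imread("pics/scene3.png")[190:285,245:360],(415,500),interpolation=cv2.INTER_CUBIC)
cv2.imwrite("pics/c3.png",np.hstack([T,S]))
```

```text
True 8.825 -0.06708951208941168 2.92622434881976
10.2917 [0.5375 0.2249 0.2991] [-0.5903  0.2142 -0.8157]
10.8333 [0.4582 0.3138 0.2994]
```

View pics/c3.png

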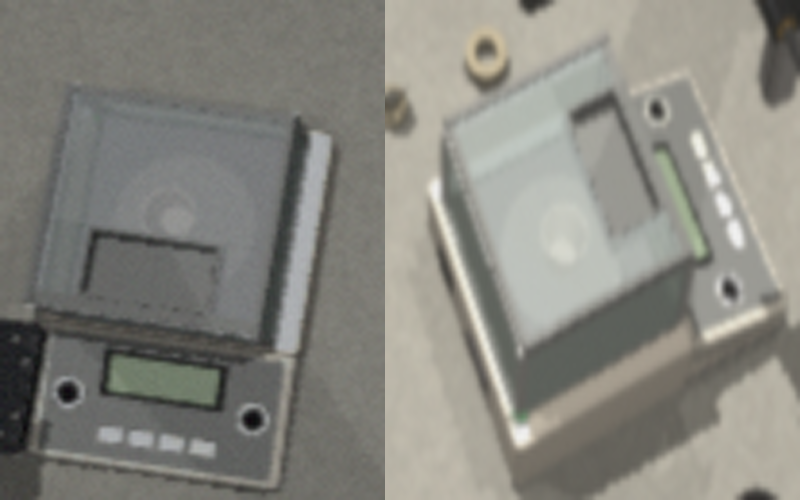

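The top is shut: the pull now lies near the front edge, no gap is left, and the stop was felt at 67 mm. Next I'll go to the left eye, which is clear in both views.

Run:
```python
from h import *
np.set_printoptions(precision=4,suppress=True)
L=np.array([.4586,.3128,.14]); robot.move_linear(L,velocity=.12,frame=ROT)
L[2]=.095; print("hit",robot.move_linear(L,velocity=.05,threshold=4))
s=robot.get_state(); print(s["time"],s["ee_pos"],s["force"])
for n in("scene","top"): cv2.imwrite(f"pics/{n}4.png",robot.grab_frame(n)[:,:,::-1])
robot.pause(2.6); s=robot.get_state(); print(s["time"],s["ee_pos"])
L[2]=.36; robot.move_linear(L,velocity=.15)
s=robot.get_state(); print(s["time"],s["ee_pos"])
for n in("scene","top"): cv2.imwrite(f"pics/{n}5.png",robot.grab_frame(n)[:,:,::-1])
f=lambda n:np.vstack([cv2.resize(cv2.imread(f"pics/scene{n}.png")[190:285,245:360],(360,298),interpolation=cv2.INTER_CUBIC),cv2.resize(cv2.imread(f"pics/top{n}.png")[170:264,130:244],(360,298),interpolation=cv2.INTER_CUBIC)])
cv2.imwrite("pics/c5.png",np.hstack([f(4),f(5)]))
```

```text
hit False
13.4667 [0.4588 0.3129 0.0953] [-0.3224  0.1047  0.288 ]
16.1667 [0.4586 0.3128 0.095 ]
18.0833 [0.4584 0.3127 0.3594]
```

View pics/c5.png

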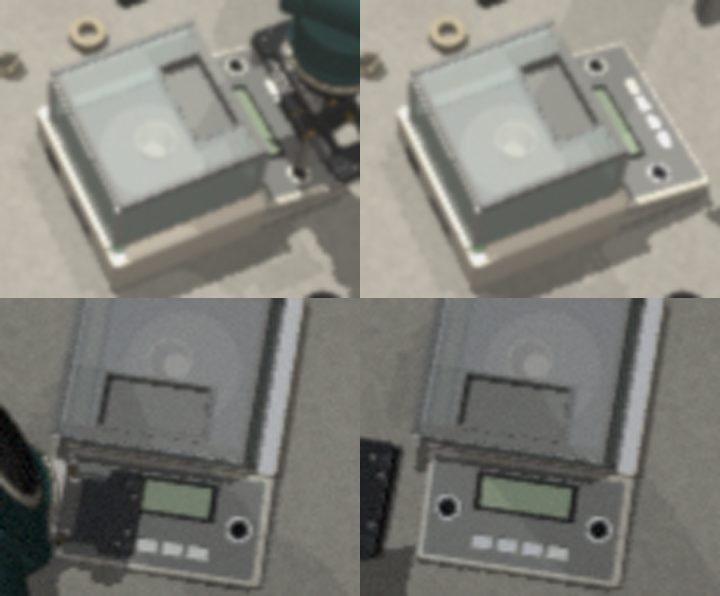

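Run:
```python
from h import *
c=lambda X:(proj("scene",X)-[245,190])*3.13
for z in(.051,.066,.071,.076,.081):print(z,c([.4586,.3128,z]).round(1))
a=cv2.imread("pics/scene4.png")[225:258,325:358]; b=cv2.imread("pics/scene5.png")[225:258,325:358]
cv2.imwrite("pics/z.png",cv2.resize(np.hstack([a,b]),None,fx=12,fy=12,interpolation=cv2.INTER_NEAREST))
```

```text
0.051 [298. 173.]
0.066 [300.1 166.2]
0.071 [300.8 163.9]
0.076 [301.5 161.6]
0.081 [302.2 159.2]
```

View pics/z.png

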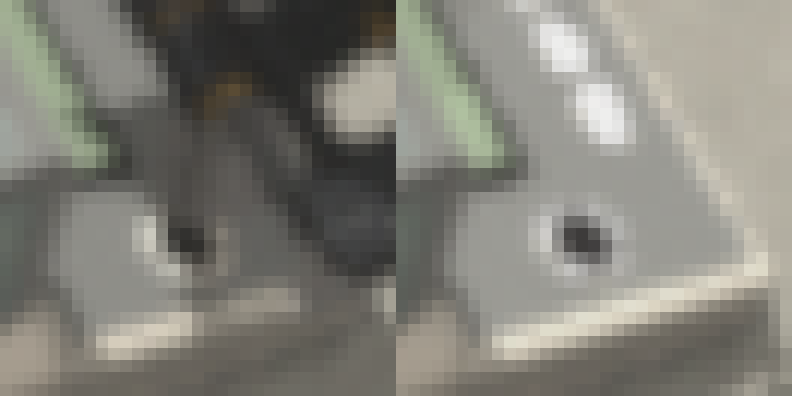

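The hover view shows the fingertip end at about (205,215), just above the eye at (187,240). The predicted position was (202,205), so it matches a 25 mm hover. The hand is now well over 15 cm from the eye and nothing else has moved.

```bash
python3 -c "
from rig import robot
print(robot.sign_off(),robot.get_state()['time'])"
```

```text
the job is handed in; nothing more can be done
the job is handed in; nothing more can be done
```

The job is handed in, with the result not shown to me: I pushed the glass top shut to its stop, held the fingertips about 25 mm above the left eye for over 2.6 s without contact, then raised the hand about 29 cm above it, by about 18 s of the 51 s allowed.

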